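Load the beam-block plug and index the filter carousel one click

TASK

Take the wider of the two steel stemmed plugs and put it into the one empty pocket of the filter carousel and press it gently down, pocket sleeve and all, until it is fully home against the stop. Then turn the carousel exactly one click counter-clockwise, seen from above, so that it rests in the next click with the plug still home, and let go. Use only moderate force and leave the other things where they are.

Things in the scene. Friction and masses are not known exactly. Their poses are not given: they have to be found in the camera images.
- plug: plug to load, steel, about 160 g, upright; the wider of the two. Origin: centre of the underside, z up its axis. From the bottom: a cone from 23 mm diameter at the foot to 30 mm at 8 mm height, a 30 mm cylinder up to 18 mm, a flange 40 mm across (18 to 22 mm), then a grip stem 12 mm in diameter (22 to 52 mm). It stands on the rubber mat (4 mm thick), left or right of the table's middle
- plug_shoulder (a point): point on the wide plug's axis at the underside of its flange, 18 mm above its foot; this face comes to lie on the pocket rim
- small_plug: the narrow plug, same shape and stem but body 20 mm and flange 28 mm in diameter; too thin for the pocket, leave it alone. Origin: centre of its underside
- pocket (a point): centre of the mouth of the one empty pocket: an aluminium sleeve, 44 mm outside, bore 31.5 mm, 20 mm long, open upward, that slides in a dark collar (52 mm outside, 14 mm tall) on the disc; on the robot's side of the carousel. It starts 5 to 8 mm above its home height. The other five cups (same size, at 60 degree steps) are fixed and closed by glass. +x points from here to the carousel's axis, z up
- pocket_floor (a point): centre of the empty pocket's floor, on the disc. Home, the sleeve's rim is 20 mm above it, level with the other cups. The plug drops freely into the sleeve until its flange meets the rim; then plug and sleeve must be pushed down together against a steady resistance of about 12 to 16 N, until the sleeve meets its hard stop and the push turns stiff; friction holds it there. About 18 N seats it
- hub (a point): point on the vertical axis of the carousel at the top face of its disc (180 mm across, 8 mm thick), about 80 mm above the table. Pocket centres lie 58 mm from the axis; cup rims 20 mm above the disc. Axes turn with the carousel
- post (a point): top centre of one of six equal upright steel drive posts (12 mm in diameter, standing 55 mm above the disc) on a circle of 78 mm radius about the axis, midway between the cups. This one is 30 degrees clockwise, seen from above, of the empty pocket; all six serve to turn the carousel
- carousel (a joint): angle of the carousel, rad, counter-clockwise seen from above; starts near 0, in a click. Clicks lie every 1.047 rad (-1.047, 0, 1.047, 2.094). The spring detent resists with up to about 0.4 N m (about 5 to 7 N at a post) and pulls back to 0 until half way (0.52), then pulls on by itself into the next click, which brings the next post up behind
- changer: the fixed assembly: dark rail (460 mm long, along this body's y), grey carrier, the carousel on it and a brass lens mount 205 mm along -y, 145 mm tall. Origin: underside of the rail below the carousel's axis; z up
- kinematic_base: black kinematic base, 50 x 50 x 35 mm, bystander; origin: centre of the underside
- post_holder: dark round post holder, 31 mm across, 50 mm tall, bystander; origin: centre of the underside
- angle_plate: steel right-angle plate 80 x 60 x 80 mm, bystander; origin: centre of the underside
- beam_shield: clear acrylic beam shield on a black foot, 50 x 140 x 128 mm, bystander; origin: centre of the underside
- hex_key: dark hex key lying flat, 95 x 30 x 8 mm, bystander; origin: underside, middle of the long arm
- lens_mount: brass ring lens mount on a foot, 30 x 55 x 83 mm, bystander; origin: centre of the underside
There are look-alikes about, which are no part of the job. Leave any green look-alike of the plug alone.

How it is judged:
By the outcome, as a careful person would: the job done as asked, in the order asked, and still so for the second after the job is handed in, with the robot touching nothing.
It also fails if it takes over 66 s, if anything falls off the work surface, if the arm or the gripper's body presses on something with over 40 N, if the wrist force passes 120 N, or if a joint passes its speed limit or range.

ROBOT

A 6-joint arm with a two-finger parallel gripper is mounted at the origin on the work surface. World frame = base frame: x ahead of the robot, y to its left, z up, the work surface at z = 0. Lengths are in m, angles in rad, forces in N, time in s.
With the tool pointing down it reaches from about 0.275 to 0.825 m from the base axis. Payload 5.2 kg.
Tool frame: the origin (TCP) lies midway between the tips of the shut fingers; the grasp point (between the pads) lies arm.pinch_z behind it (arm.pinch_z is the distance from the TCP to the grasp point, in m); z points along the fingers, x is the direction in which the jaws open and shut, and the axes are right-handed (so a half turn about z gives the same grasp; the last joint's range is limited). The gripper opens to 93 mm and grips with 3 to 60 N. Pads are 15 mm wide; open, the fingers measure 128 mm over their backs; the gripper's body (75 mm by 188 mm) begins 65 mm behind the grasp point.
Start: joints at [0.925, 0.259, 1.535, -0, 1.348, -0.203], TCP at [0.236, 0.497, 0.219] pointing down, gripper open.
Joint ranges: [-3.14, 3.14], [-0.91, 2.08], [0.19, 2.58], [-1.22, 4.36], [0.22, 2.71], [-3.12, 3.12]. Speed limits (rad/s): [2.57, 2.57, 3.14, 3.14, 3.14, 3.14].

INTERFACE

Orientations are given as a 3x3 rotation matrix whose columns are the frame's x, y, z axes.
In Python, from cell import arm gives the robot as it stands.
- The arm moves only by the shell command python3 -m inch 'ROWS' [OPENING]. ROWS is JSON, a list of rows, each an object with "offset": the shift along the tool's x, y, z in m, a list of three; "roll": the turn about the tool's z in degrees. In form: [{"offset": [x, y, z], "roll": roll}, ...]. A call has exactly 10 rows; each row is the pose to reach, as a shift and turn from the pose commanded when the call began, along the tool's axes at that moment; what a row does not reach only later rows make up. A row lasts 1/10 s, in which the tool goes at most 50 mm and 8.59 degrees, less where a joint would pass 70% of its speed; a pose out of reach is approached as far as the arm can. A call with a gripper value outside its range is refused whole. OPENING is the finger opening in m, from 0 to 0.093, set as the call begins (- or left out, the last holds). The fingers move at their own pace and stop on an object; the grip force is fixed at half the most. Time passes only in rows, so rows that repeat a pose let the fingers close, or fill a call up. It gives the time, the measured TCP pose, the force and the opening at its end, in the units of the state.
- arm.get_obs(): the state, without advancing time (a new reading comes with each control period).
- arm.snapshot(name): name is "side" or "top" or "wrist"; returns the picture (384x512x3 uint8, red, green, blue); there is no depth.
- arm.calibration(name): a dict with "fx", "fy", "cx", "cy" (pixels), "R" (3x3) and "t" (3): a world point X has camera coordinates R X + t. Camera axes: x right, y down, z forward; pixel columns grow to the right and rows downward; lengths in m; the calibration is good to about 2 mm. A picture is of the moment at which its call begins: read the wrist's pose just before it. calibration takes no time and is no camera call; for the wrist camera it gives the pose at the moment of the call.
- arm.job_done(): hands the job in, once; it reports no verdict.
Trained networks look in the newest picture that a camera, given by its name, has taken for a name from the list of things; names that differ only in an ending like _2 or _b are one class to them, and where a whole thing is asked for, a point or a joint stands for the part that bears it (a point fixed in the world has none). Each returns a list of dicts, best first, with "confidence" (0 to 1); they miss things now and then, are a little off and sometimes report something else, mostly with a low value. They report only what shows in the picture. A call takes as long as a camera call. They do not tell look-alikes from the thing itself.
- arm.find_in(thing, camera): "centre" ([x, y, z] in m, in world coordinates, good to about 4 mm: the middle of the surface that is visible of it).
The state is a dict: "clock": time; "joint_positions": joint angles; "qvel": joint speeds; "tau": joint torques, N m; "tool_pos": TCP position; "tcp_rot": TCP orientation; "force": force on the tool from outside, world axes, zero at the start; "moment": the same for the moment, N m; "grip_width": finger opening in m.
Only numpy, scipy, OpenCV 4.12 (cv2) and the standard library are available. Lean on these libraries where they do the work, as an engineer would, in place of code of your own. Each camera call takes 0.05 s, during which the arm holds its last target.

## Working session

There is one attempt and no reset: what is moved stays moved. The work goes in short steps, Python scripts to look and compute and a shell command to move; the robot and the scene stay as the last step left them, time stands still between calls to the robot, and variables do not carry over. Pictures are saved under pics/ and viewed, and the job is handed in when it is done.

```bash
ls; mkdir -p pics
python3 - <<'E'
from cell import arm
import cv2,numpy as np
o=arm.get_obs();print({k:np.round(v,3).tolist() for k,v in o.items()},arm.pinch_z)
for n in ["side","top"]:
    im=arm.snapshot(n);cv2.imwrite(f"pics/{n}0.png",im[:,:,::-1])
    c=arm.calibration(n);print(n,{k:np.round(v,3).tolist() for k,v in c.items()})
    for t in ["plug","small_plug","pocket","post","hub","changer","lens_mount","beam_shield"]:
        print(t,[(np.round(d["centre"],3).tolist(),round(d["confidence"],2)) for d in arm.find_in(t,n)])
E
```

```text
pics
{'clock': 0.0, 'joint_positions': [0.925, 0.259, 1.536, -0.0, 1.348, -0.203], 'qvel': [0.002, -0.0, -0.0, 0.001, -0.001, 0.0], 'tau': [-0.0, -43.732, -28.399, 0.072, 0.041, -0.0], 'tool_pos': [0.235, 0.497, 0.218], 'tcp_rot': [[0.428, 0.904, -0.001], [0.904, -0.428, -0.001], [-0.002, -0.0, -1.0]], 'force': [-0.774, 0.119, -0.803], 'moment': [-0.062, 0.005, -0.022], 'grip_width': 0.093} 0.0188
side {'fx': 439.22, 'fy': 439.22, 'cx': 256.285, 'cy': 187.259, 'R': [[-0.99, -0.142, -0.017], [-0.064, 0.545, -0.836], [0.128, -0.826, -0.549]], 't': [0.442, 0.07, 1.356]}
plug [([0.308, 0.592, 0.013], 0.77), ([0.206, 0.356, 0.022], 0.76)]
small_plug [([0.648, -0.022, 0.096], 0.68), ([0.57, -0.388, 0.01], 0.21)]
pocket []
post [([0.645, -0.023, 0.094], 0.84)]
hub [([0.648, -0.023, 0.095], 0.83), ([0.418, -0.108, 0.011], 0.18), ([0.429, 0.406, 0.04], 0.15)]
changer [([0.643, 0.0, 0.076], 0.74), ([0.43, 0.404, 0.04], 0.69)]
lens_mount [([0.429, 0.406, 0.042], 0.92)]
beam_shield [([0.568, -0.387, 0.012], 0.72), ([0.646, -0.024, 0.091], 0.56)]
top {'fx': 453.838, 'fy': 453.838, 'cx': 261.504, 'cy': 177.918, 'R': [[0.022, -1.0, 0.006], [-0.993, -0.022, -0.118], [0.118, -0.003, -0.993]], 't': [0.064, 0.446, 1.52]}
plug [([0.314, 0.593, 0.023], 0.69)]
small_plug [([0.383, 0.262, 0.026], 0.65), ([0.432, -0.114, 0.014], 0.47), ([0.403, -0.26, 0.03], 0.41)]
pocket [([0.404, -0.012, 0.034], 0.36)]
post [([0.652, -0.047, 0.084], 0.59)]
hub [([0.653, -0.049, 0.085], 0.84)]
changer [([0.65, -0.05, 0.079], 0.67)]
lens_mount [([0.429, 0.394, 0.016], 0.73)]
beam_shield [([0.568, -0.403, 0.01], 0.78)]
```

View pics/side0.png

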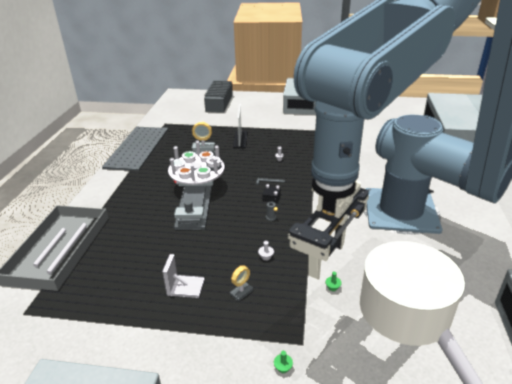

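View pics/top0.png

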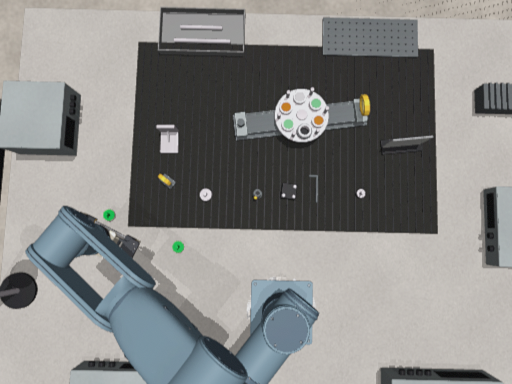

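Top view: the wide plug is at pixel (206,194) and the narrow one at (361,193). The empty pocket is the dark ring at about (305,131), and two green look-alikes stand off the mat. I'll zoom in and compute positions.

```bash
cat > h.py <<'E'
from cell import arm
import cv2,numpy as np
def ray(c,u,v,z):
    R=np.array(c["R"]);t=np.array(c["t"]);o=-R.T@t
    d=R.T@np.array([(u-c["cx"])/c["fx"],(v-c["cy"])/c["fy"],1])
    return o+d*(z-o[2])/d[2]
def proj(c,X):
    p=np.array(c["R"])@np.array(X)+np.array(c["t"]);return (p[0]/p[2]*c["fx"]+c["cx"],p[1]/p[2]*c["fy"]+c["cy"])
E
python3 - <<'E'
from h import *
c=arm.calibration("top")
print("plug",ray(c,206,194.5,0.026),"small",ray(c,361,193,0.026),"hub",ray(c,302,115.5,.08),"pocket",ray(c,305,131,.105))
im=cv2.imread("pics/top0.png")
a=cv2.resize(im[75:150,225:380],None,fx=5,fy=5,interpolation=cv2.INTER_CUBIC);cv2.imwrite("pics/topz.png",a)
b=cv2.resize(im[165:225,180:380],None,fx=4,fy=4,interpolation=cv2.INTER_CUBIC);cv2.imwrite("pics/topz2.png",b)
E
```

```text
plug [0.38370972 0.261236   0.026     ] small [ 0.40059813 -0.26483904  0.026     ] hub [ 0.65134621 -0.05628147  0.08      ] pocket [ 0.59306025 -0.0644187   0.105     ]
```

View pics/topz.png

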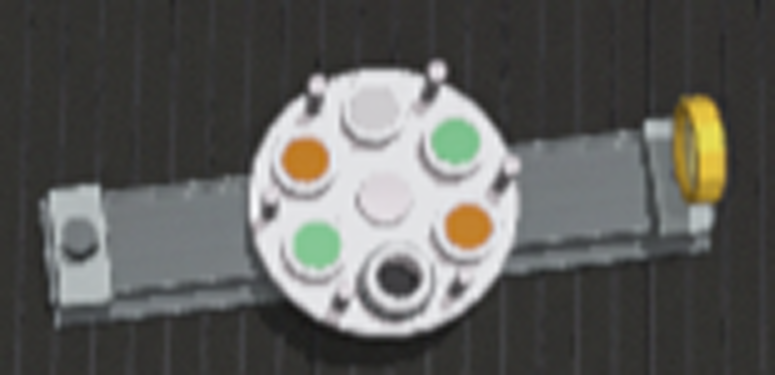

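View pics/topz2.png

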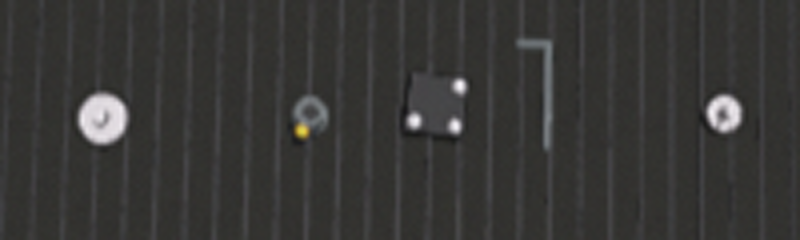

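```bash
python3 -m inch '[{"offset":[-0.008,0.012,0],"roll":4},{"offset":[-0.025,0.04,0],"roll":11},{"offset":[-0.045,0.07,0],"roll":18},{"offset":[-0.065,0.102,0],"roll":26},{"offset":[-0.085,0.134,0],"roll":34},{"offset":[-0.105,0.166,0],"roll":42},{"offset":[-0.125,0.197,0],"roll":49},{"offset":[-0.142,0.222,0],"roll":55},{"offset":[-0.15,0.236,0],"roll":57},{"offset":[-0.15,0.236,0],"roll":57}]'
python3 - <<'E'
from h import *
o=arm.get_obs();print(o["tool_pos"],np.round(o["tcp_rot"],3).tolist(),o["force"],o["joint_positions"])
im=arm.snapshot("wrist");c=arm.calibration("wrist");cv2.imwrite("pics/w1.png",im[:,:,::-1]);print(c)
print(arm.find_in("plug","wrist"))
im=arm.snapshot("top");cv2.imwrite("pics/top1.png",im[:,:,::-1])
E
```

```text
clock: 1.9
tool_pos: [0.3858, 0.2588, 0.2188]
tcp_rot: [[0.992, 0.129, 0.001], [0.129, -0.992, -0.0], [0.001, 0.0, -1.0]]
force: [0.2, 0.2, -0.6]
grip_width: 0.0929
[0.38582251 0.25878499 0.21878355] [[0.992, 0.129, 0.001], [0.129, -0.992, -0.0], [0.001, 0.0, -1.0]] [ 0.20723016  0.21082615 -0.59249191] [ 3.50411825e-01  1.02904688e-01  1.72780398e+00 -5.30189277e-04
  1.31035429e+00  2.20894220e-01]
{'fx': 301.35683217888095, 'fy': 301.35683217888095, 'cx': 255.24983087708654, 'cy': 189.3232331712925, 'R': array([[ 9.91383596e-01,  1.30989109e-01,  6.47857235e-04],
       [ 1.25577928e-01, -9.51813189e-01,  2.79788914e-01],
       [ 3.72659395e-02, -2.77296783e-01, -9.60061323e-01]]), 't': array([-0.41641927,  0.16606254,  0.44846453])}
[{'centre': [0.3831, 0.2661, 0.0255], 'confidence': 0.93}, {'centre': [0.2122, 0.3527, 0.0206], 'confidence': 0.63}]
```

View pics/w1.png

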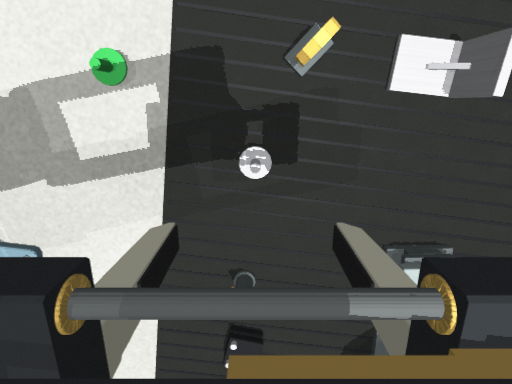

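The wrist view shows the plug flange centred near (255,162), with the green look-alike far off at (108,66). I'll zoom for an accurate centre.

Run:
```python
from h import *
im=cv2.imread("pics/w1.png")
cv2.imwrite("pics/w1z.png",cv2.resize(im[135:190,220:295],None,fx=8,fy=8,interpolation=cv2.INTER_CUBIC))
g=im.min(2)[135:190,220:295];n,l,s,ce=cv2.connectedComponentsWithStats((g>110).astype(np.uint8))
print(s,ce+[220,135])
c=arm.calibration("wrist")
for X in [(0.384,.2625,.026),(0.384,.2625,.056)]: print(proj(c,X))
print(ray(c,255,162.5,.026))
```

```text
[[   0    0   75   55 3312]
 [  19   11   33   33  813]] [[257.53834541 161.88979469]
 [254.80688807 162.44895449]]
(np.float64(254.74319115501797), np.float64(166.8946558566139))
(np.float64(254.70956656207724), np.float64(172.48785585609406))
[0.38358822 0.26790141 0.026     ]
```

View pics/w1z.png

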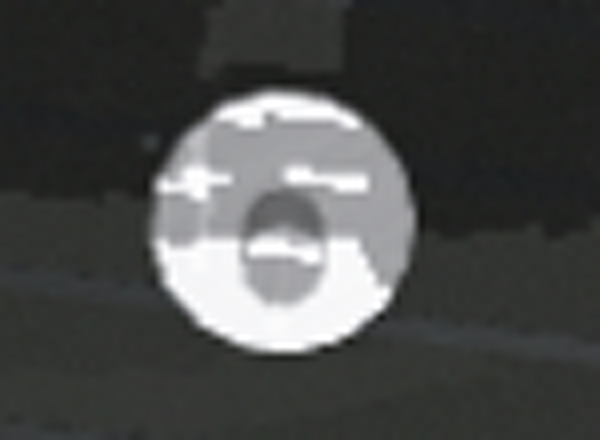

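Run:
```python
from h import *
im=cv2.imread("pics/top0.png");c=arm.calibration("top")
for (u0,v0) in [(193,182)]:
    g=im.min(2)[v0:v0+25,u0:u0+25].astype(float);w=np.clip(g-70,0,120)
    ys,xs=np.mgrid[v0:v0+25,u0:u0+25];u,v=(w*xs).sum()/w.sum(),(w*ys).sum()/w.sum();print(u,v,ray(c,u,v,.028))
o=arm.get_obs();T=np.array(o["tool_pos"]);R=np.array(o["tcp_rot"]);c=arm.calibration("wrist")
for z in [-.0188,0,.03,.05,.09,.12]: print(z,proj(c,T+R@np.array([0,0,z])))
print(R.T@(np.array([.3835,.266,.031])-T))
```

```text
205.25640842044967 194.1719891164256 [0.38460845 0.26355475 0.028     ]
-0.0188 (np.float64(254.27888661342763), np.float64(251.5827532056369))
0 (np.float64(254.35747187491467), np.float64(236.59091852504258))
0.03 (np.float64(254.45484302320222), np.float64(218.01527049430595))
0.05 (np.float64(254.5061378543287), np.float64(208.22967439569697))
0.09 (np.float64(254.5866110931303), np.float64(192.8776672954235))
0.12 (np.float64(254.63326310247533), np.float64(183.97778965446736))
[ 5.30631142e-06 -5.18715136e-03  1.87678630e-01]
```

```bash
python3 -m inch '[{"offset":[0,-0.002,0.006],"roll":0},{"offset":[0,-0.006,0.02],"roll":0},{"offset":[0,-0.006,0.045],"roll":0},{"offset":[0,-0.006,0.07],"roll":0},{"offset":[0,-0.006,0.09],"roll":0},{"offset":[0,-0.006,0.105],"roll":0},{"offset":[0,-0.006,0.114],"roll":0},{"offset":[0,-0.006,0.12],"roll":0},{"offset":[0,-0.006,0.12],"roll":0},{"offset":[0,-0.006,0.12],"roll":0}]'
python3 - <<'E'
from h import *
im=arm.snapshot("wrist");c=arm.calibration("wrist");cv2.imwrite("pics/w2.png",im[:,:,::-1])
o=arm.get_obs();T=np.array(o["tool_pos"]);R=np.array(o["tcp_rot"])
print(proj(c,T),proj(c,[T[0],T[1],.056]),proj(c,[T[0],T[1],.026]))
print(arm.find_in("plug","wrist")[:2])
E
```

```text
clock: 3.05
tool_pos: [0.3841, 0.2666, 0.0991]
tcp_rot: [[0.991, 0.133, 0.001], [0.133, -0.991, 0.0], [0.001, -0.0, -1.0]]
force: [-0.7, 0.4, -0.2]
grip_width: 0.0928
(np.float64(254.35181543221182), np.float64(236.5679351395205)) (np.float64(254.4086361797302), np.float64(211.31767005263563)) (np.float64(254.4369706488531), np.float64(198.7262683605117))
[{'centre': [0.2113, 0.3556, 0.0214], 'confidence': 0.82}, {'centre': [0.3845, 0.2705, 0.0265], 'confidence': 0.6}]
```

View pics/w2.png

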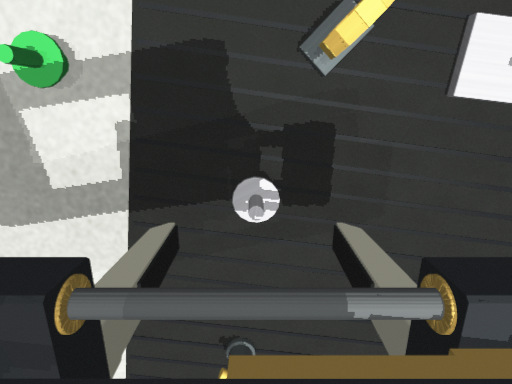

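The flange centre sits at about (256,200) and the stem top at about (256,211), against predictions of (254,199) and (254,211), so the gripper is lined up. Next I descend and grasp.

```bash
python3 -m inch '[{"offset":[0.001,0,0.01],"roll":0},{"offset":[0.001,0,0.025],"roll":0},{"offset":[0.001,0,0.04],"roll":0},{"offset":[0.001,0,0.053],"roll":0},{"offset":[0.001,0,0.062],"roll":0},{"offset":[0.001,0,0.067],"roll":0},{"offset":[0.001,0,0.068],"roll":0},{"offset":[0.001,0,0.068],"roll":0},{"offset":[0.001,0,0.068],"roll":0},{"offset":[0.001,0,0.068],"roll":0}]'; python3 -m inch '[{"offset":[0,0,0],"roll":0},{"offset":[0,0,0],"roll":0},{"offset":[0,0,0],"roll":0},{"offset":[0,0,0],"roll":0},{"offset":[0,0,0],"roll":0},{"offset":[0,0,0],"roll":0},{"offset":[0,0,0],"roll":0},{"offset":[0,0,0],"roll":0},{"offset":[0,0,0],"roll":0},{"offset":[0,0,0],"roll":0}]' 0.0
```

```text
clock: 4.15
tool_pos: [0.3852, 0.2666, 0.0311]
tcp_rot: [[0.991, 0.133, 0.001], [0.133, -0.991, 0.0], [0.001, -0.0, -1.0]]
force: [-1.1, -0.4, 0.6]
grip_width: 0.0932
clock: 5.15
tool_pos: [0.3848, 0.2664, 0.0307]
tcp_rot: [[0.991, 0.133, 0.0], [0.133, -0.991, -0.0], [0.0, 0.0, -1.0]]
force: [0.5, -0.0, 0.6]
grip_width: 0.0174
```

```bash
python3 -m inch '[{"offset":[0,0,0],"roll":0},{"offset":[0,0,0],"roll":0},{"offset":[0,0,0],"roll":0},{"offset":[0,0,0],"roll":0},{"offset":[0,0,-0.004],"roll":0},{"offset":[0,0,-0.015],"roll":0},{"offset":[0,0,-0.04],"roll":0},{"offset":[0,0,-0.075],"roll":0},{"offset":[0,0,-0.11],"roll":0},{"offset":[0,0,-0.145],"roll":0}]' 0.0
```

```text
clock: 6.15
tool_pos: [0.3845, 0.2663, 0.1779]
tcp_rot: [[0.991, 0.133, 0.0], [0.133, -0.991, 0.0], [0.0, -0.0, -1.0]]
force: [0.7, 0.1, -1.6]
grip_width: 0.0115
```

```bash
python3 -m inch '[{"offset":[0.003,0.008,-0.01],"roll":0},{"offset":[0.011,0.028,-0.03],"roll":0},{"offset":[0.025,0.062,-0.042],"roll":0},{"offset":[0.041,0.103,-0.042],"roll":0},{"offset":[0.058,0.146,-0.042],"roll":0},{"offset":[0.075,0.189,-0.042],"roll":0},{"offset":[0.092,0.232,-0.042],"roll":0},{"offset":[0.109,0.275,-0.042],"roll":0},{"offset":[0.124,0.312,-0.042],"roll":0},{"offset":[0.136,0.342,-0.042],"roll":0}]';python3 -m inch '[{"offset":[0.01,0.024,0],"roll":0},{"offset":[0.017,0.042,0],"roll":0},{"offset":[0.021,0.05,0],"roll":0},{"offset":[0.021,0.052,0],"roll":0},{"offset":[0.021,0.052,0],"roll":0},{"offset":[0.021,0.052,0],"roll":0},{"offset":[0.021,0.052,0],"roll":0},{"offset":[0.021,0.052,0],"roll":0},{"offset":[0.021,0.052,0],"roll":0},{"offset":[0.021,0.052,0],"roll":0}]'
cat > look.py <<'E'
from h import *
import sys
im=arm.snapshot("wrist");c=arm.calibration("wrist");cv2.imwrite(sys.argv[1],im[:,:,::-1])
o=arm.get_obs();print(o["tool_pos"],np.round(o["force"],1))
for t in ["pocket","plug"]: print(t,[(np.round(d["centre"],4).tolist(),round(d["confidence"],2)) for d in arm.find_in(t,"wrist")])
for X in [(.593,-.064,.105)]: print(proj(c,X))
E
python3 look.py pics/w3.png
```

```text
clock: 7.15
tool_pos: [0.5652, -0.0575, 0.2165]
tcp_rot: [[0.991, 0.131, -0.002], [0.131, -0.991, -0.0], [-0.002, -0.0, -1.0]]
force: [1.0, 0.1, -0.2]
grip_width: 0.0115
clock: 8.15
tool_pos: [0.5927, -0.103, 0.2178]
tcp_rot: [[0.991, 0.133, 0.0], [0.133, -0.991, -0.0], [0.0, 0.0, -1.0]]
force: [-0.1, 0.2, -2.2]
grip_width: 0.0111
[ 0.59269311 -0.10308865  0.21772046] [-0.4  0.5 -1.3]
pocket [([0.6021, -0.06, 0.1061], 0.62), ([0.6557, -0.0437, 0.0888], 0.23)]
plug [([0.5928, -0.0931, 0.2135], 0.84)]
(np.float64(260.5339259505145), np.float64(145.55991581434478))
```

View pics/w3.png

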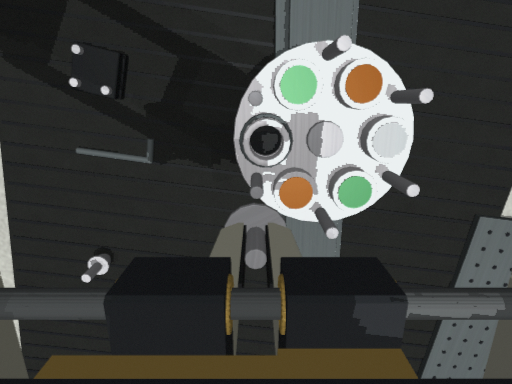

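The wrist view shows the empty pocket near (266,140), the hub cap near (325,138), and the held plug at (255,225). Zooming.

Run:
```python
from h import *
im=cv2.imread("pics/w3.png")
cv2.imwrite("pics/w3z.png",cv2.resize(im[100:260,220:350],None,fx=4,fy=4,interpolation=cv2.INTER_CUBIC)[:600])
c=arm.calibration("wrist")
hsv=cv2.cvtColor(im,cv2.COLOR_BGR2HSV)
m=((hsv[:,:,1]>90)&(hsv[:,:,2]>80)).astype(np.uint8);m[:30]=0;m[215:]=0
n,l,s,ce=cv2.connectedComponentsWithStats(m)
P=[]
for i in range(1,n):
    if s[i,4]>200: X=ray(c,*ce[i],.099);P.append(X);print(s[i],ce[i],X)
for q in [(266,139),(266,140)]: print(q,ray(c,*q,.106))
```

```text
[ 346   64   36   39 1112] [363.45683453  83.21852518] [0.6765148  0.00222565 0.099     ]
[ 281   66   35   37 1030] [298.10970874  84.05533981] [ 0.61890284 -0.00619703  0.099     ]
[279 177  34  32 824] [295.55703883 192.23786408] [ 0.63375665 -0.1058961   0.099     ]
[339 176  32  31 783] [354.4789272  191.51085568] [ 0.69115724 -0.09747061  0.099     ]
(266, 139) [ 0.59709562 -0.05738047  0.106     ]
(266, 140) [ 0.59722514 -0.0582799   0.106     ]
```

View pics/w3z.png

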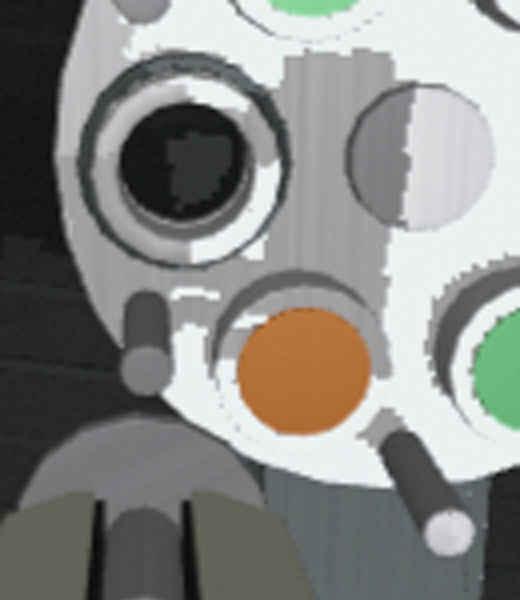

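Run:
```python
from h import *
c=arm.calibration("wrist")
o=arm.get_obs();T=np.array(o["tool_pos"]);R=np.array(o["tcp_rot"])
# flange: underside 22mm,top 26mm world when TCP .0307
th=np.linspace(0,2*np.pi,721)
for dz in (.0047,.0087):
  q=np.array([proj(c,T+R@np.array([.02*np.cos(t),.02*np.sin(t),dz])) for t in th]);print("flange",dz,q.min(0),q.max(0))
q=np.array([proj(c,T+R@np.array([.006*np.cos(t),.006*np.sin(t),-.0253])) for t in th]);print("stemtop",q.min(0),q.max(0))
P=np.array([.5976,-.0603,0]);print(R.T@(P-T))
# predicted pocket bore circle
for z in (.105,.106,.108):
  q=np.array([proj(c,P+[.01575*np.cos(t),.01575*np.sin(t),z]) for t in th]);print(z,q.min(0),q.max(0),"zoomed",(q.min(0)-[220,100])*4,(q.max(0)-[220,100])*4)
```

```text
flange 0.0047 [221.84626628 202.43023647] [286.93443747 262.28374811]
flange 0.0087 [222.52167266 200.31651604] [286.28709809 259.11132194]
stemtop [242.71163473 247.05550639] [265.82261269 267.77804149]
[ 0.0105302  -0.04187939  0.2176748 ]
0.105 [248.93041718 124.64437163] [283.17900434 159.02852937] zoomed [115.72166873  98.5774865 ] [252.71601738 236.11411747]
0.106 [248.90909814 124.72643225] [283.27673491 159.22561776] zoomed [115.63639257  98.90572898] [253.10693962 236.90247102]
0.108 [248.86601242 124.89230458] [283.4742487 159.6238671] zoomed [115.46404968  99.56921832] [253.8969948 238.4954684]
```

```bash
python3 -m inch '[{"offset":[0.002,-0.006,0],"roll":0},{"offset":[0.005,-0.018,0],"roll":0},{"offset":[0.008,-0.03,0],"roll":0},{"offset":[0.01,-0.038,0.005],"roll":0},{"offset":[0.01,-0.042,0.018],"roll":0},{"offset":[0.01,-0.042,0.035],"roll":0},{"offset":[0.01,-0.042,0.05],"roll":0},{"offset":[0.01,-0.042,0.062],"roll":0},{"offset":[0.01,-0.042,0.068],"roll":0},{"offset":[0.01,-0.042,0.068],"roll":0}]'
python3 look.py pics/w4.png;python3 - <<'E'
from h import *
cv2.imwrite("pics/s4.png",cv2.resize(arm.snapshot("side")[110:240,130:280,::-1],None,fx=4,fy=4,interpolation=cv2.INTER_CUBIC))
E
```

```text
clock: 9.3
tool_pos: [0.5964, -0.0601, 0.1483]
tcp_rot: [[0.991, 0.133, -0.002], [0.133, -0.991, 0.001], [-0.002, -0.001, -1.0]]
force: [0.7, -0.3, -1.8]
grip_width: 0.0114
[ 0.59694383 -0.0603042   0.14930133] [ 0.7 -1.1 -1.4]
pocket [([0.4272, -0.1083, 0.0103], 0.62)]
plug [([0.5947, -0.0538, 0.1449], 0.86)]
(np.float64(248.63647992814356), np.float64(214.8325772224369))
```

View pics/w4.png

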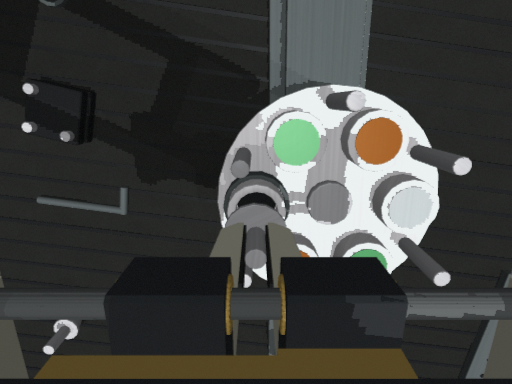

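View pics/s4.png

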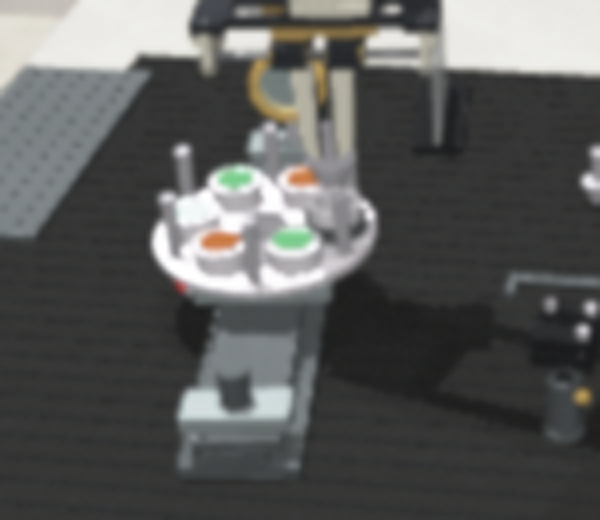

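Plug is over the pocket (sleeve centred at about column 257, plug flange at about 256). Lowering slowly and watching the force.

```bash
python3 -m inch '[{"offset":[0,0,0.003],"roll":0},{"offset":[0,0,0.007],"roll":0},{"offset":[0,0,0.011],"roll":0},{"offset":[0,0,0.014],"roll":0},{"offset":[0,0,0.017],"roll":0},{"offset":[0,0,0.019],"roll":0},{"offset":[0,0,0.021],"roll":0},{"offset":[0,0,0.022],"roll":0},{"offset":[0,0,0.022],"roll":0},{"offset":[0,0,0.022],"roll":0}]'
python3 look.py pics/w5.png
```

```text
clock: 10.5
tool_pos: [0.5971, -0.0603, 0.1278]
tcp_rot: [[0.991, 0.133, 0.0], [0.133, -0.991, -0.0], [0.0, 0.0, -1.0]]
force: [0.0, -0.5, -2.0]
grip_width: 0.0113
[ 0.59717139 -0.06034026  0.12780835] [ 0.3 -0.3 -1.1]
pocket [([0.5927, -0.0432, 0.11], 0.73)]
plug [([0.5933, -0.0525, 0.125], 0.93)]
(np.float64(247.60857968482318), np.float64(226.2229783331091))
```

View pics/w5.png

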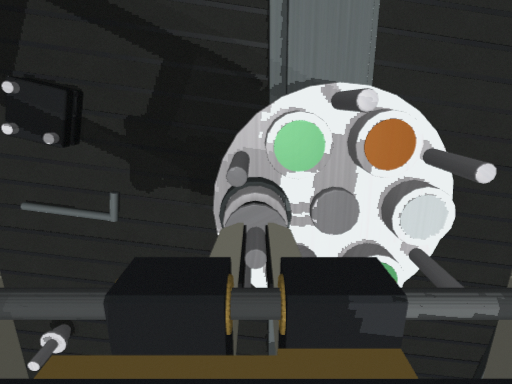

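Foot is in the sleeve with no contact force, and it is centred (both at about column 255). Continuing.

```bash
python3 -m inch '[{"offset":[0,0,0.002],"roll":0},{"offset":[0,0,0.004],"roll":0},{"offset":[0,0,0.006],"roll":0},{"offset":[0,0,0.008],"roll":0},{"offset":[0,0,0.009],"roll":0},{"offset":[0,0,0.01],"roll":0},{"offset":[0,0,0.01],"roll":0},{"offset":[0,0,0.01],"roll":0},{"offset":[0,0,0.01],"roll":0},{"offset":[0,0,0.01],"roll":0}]'
```

```text
clock: 11.65
tool_pos: [0.597, -0.0603, 0.1177]
tcp_rot: [[0.991, 0.133, 0.0], [0.133, -0.991, 0.0], [0.0, -0.0, -1.0]]
force: [-0.1, 1.2, -1.1]
grip_width: 0.0114
```

```bash
python3 -m inch '[{"offset":[0,0,0.0005],"roll":0},{"offset":[0,0,0.001],"roll":0},{"offset":[0,0,0.0015],"roll":0},{"offset":[0,0,0.002],"roll":0},{"offset":[0,0,0.0025],"roll":0},{"offset":[0,0,0.003],"roll":0},{"offset":[0,0,0.0035],"roll":0},{"offset":[0,0,0.004],"roll":0},{"offset":[0,0,0.004],"roll":0},{"offset":[0,0,0.004],"roll":0}]'
```

```text
clock: 12.65
tool_pos: [0.5973, -0.0607, 0.1158]
tcp_rot: [[0.991, 0.133, 0.002], [0.133, -0.991, -0.001], [0.001, 0.001, -1.0]]
force: [-4.6, 0.9, 11.2]
grip_width: 0.0109
```

```bash
python3 -m inch '[{"offset":[0,0,0.0005],"roll":0},{"offset":[0,0,0.001],"roll":0},{"offset":[0,0,0.0015],"roll":0},{"offset":[0,0,0.002],"roll":0},{"offset":[0,0,0.0025],"roll":0},{"offset":[0,0,0.003],"roll":0},{"offset":[0,0,0.0035],"roll":0},{"offset":[0,0,0.004],"roll":0},{"offset":[0,0,0.0045],"roll":0},{"offset":[0,0,0.005],"roll":0}]'
```

```text
clock: 13.65
tool_pos: [0.5973, -0.0607, 0.1111]
tcp_rot: [[0.991, 0.133, 0.002], [0.133, -0.991, -0.001], [0.001, 0.001, -1.0]]
force: [-5.6, 1.4, 13.5]
grip_width: 0.0115
```

```bash
python3 -m inch '[{"offset":[0,0,0.0005],"roll":0},{"offset":[0,0,0.001],"roll":0},{"offset":[0,0,0.0015],"roll":0},{"offset":[0,0,0.002],"roll":0},{"offset":[0,0,0.002],"roll":0},{"offset":[0,0,0.002],"roll":0},{"offset":[0,0,0.002],"roll":0},{"offset":[0,0,0.002],"roll":0},{"offset":[0,0,0.002],"roll":0},{"offset":[0,0,0.002],"roll":0}]'
```

```text
clock: 14.65
tool_pos: [0.5973, -0.0607, 0.109]
tcp_rot: [[0.991, 0.133, 0.002], [0.133, -0.991, -0.001], [0.001, 0.001, -1.0]]
force: [-4.8, 1.0, 12.2]
grip_width: 0.0111
```

```bash
python3 -m inch '[{"offset":[0,0,0.0003],"roll":0},{"offset":[0,0,0.0006],"roll":0},{"offset":[0,0,0.0009],"roll":0},{"offset":[0,0,0.0012],"roll":0},{"offset":[0,0,0.0015],"roll":0},{"offset":[0,0,0.0015],"roll":0},{"offset":[0,0,0.0015],"roll":0},{"offset":[0,0,0.0015],"roll":0},{"offset":[0,0,0.0015],"roll":0},{"offset":[0,0,0.0015],"roll":0}]'
```

```text
clock: 15.65
tool_pos: [0.5974, -0.0609, 0.1085]
tcp_rot: [[0.991, 0.133, 0.002], [0.133, -0.991, -0.002], [0.002, 0.002, -1.0]]
force: [-7.4, 0.3, 18.5]
grip_width: 0.0116
```

```bash
python3 -m inch '[{"offset":[0,0,0.0003],"roll":0},{"offset":[0,0,0.0006],"roll":0},{"offset":[0,0,0.0006],"roll":0},{"offset":[0,0,0.0006],"roll":0},{"offset":[0,0,0.0006],"roll":0},{"offset":[0,0,0.0006],"roll":0},{"offset":[0,0,0.0006],"roll":0},{"offset":[0,0,0.0006],"roll":0},{"offset":[0,0,0.0006],"roll":0},{"offset":[0,0,0.0006],"roll":0}]'
```

```text
clock: 16.65
tool_pos: [0.5974, -0.061, 0.1084]
tcp_rot: [[0.991, 0.133, 0.003], [0.133, -0.991, -0.002], [0.002, 0.002, -1.0]]
force: [-8.3, -0.8, 21.9]
grip_width: 0.0113
```

It went stiff: 0.1 mm of motion took +3.4 N, so it is home. I'll relieve the press, open a little, and lift off.

```bash
python3 -m inch '[{"offset":[0,0,-0.001],"roll":0},{"offset":[0,0,-0.002],"roll":0},{"offset":[0,0,-0.003],"roll":0},{"offset":[0,0,-0.0036],"roll":0},{"offset":[0,0,-0.0036],"roll":0},{"offset":[0,0,-0.0036],"roll":0},{"offset":[0,0,-0.0036],"roll":0},{"offset":[0,0,-0.0036],"roll":0},{"offset":[0,0,-0.0036],"roll":0},{"offset":[0,0,-0.0036],"roll":0}]'; python3 -m inch '[{"offset":[0,0,0],"roll":0},{"offset":[0,0,0],"roll":0},{"offset":[0,0,0],"roll":0},{"offset":[0,0,0],"roll":0},{"offset":[0,0,0],"roll":0},{"offset":[0,0,0],"roll":0},{"offset":[0,0,0],"roll":0},{"offset":[0,0,0],"roll":0},{"offset":[0,0,0],"roll":0},{"offset":[0,0,0],"roll":0}]' 0.035
```

```text
clock: 17.65
tool_pos: [0.5972, -0.0605, 0.1085]
tcp_rot: [[0.991, 0.133, 0.0], [0.133, -0.991, -0.0], [0.0, 0.001, -1.0]]
force: [-2.3, -1.0, 5.5]
grip_width: 0.0116
clock: 18.65
tool_pos: [0.5971, -0.0603, 0.1082]
tcp_rot: [[0.991, 0.133, 0.0], [0.133, -0.991, -0.0], [0.0, 0.0, -1.0]]
force: [0.0, 0.2, 0.4]
grip_width: 0.0351
```

Lift 60 mm, back off to −y by 40 mm, and look.

```bash
python3 -m inch '[{"offset":[0,0,-0.008],"roll":0},{"offset":[0,0,-0.025],"roll":0},{"offset":[0,0,-0.05],"roll":0},{"offset":[0,0,-0.08],"roll":0},{"offset":[0,0.015,-0.1],"roll":0},{"offset":[0,0.035,-0.105],"roll":0},{"offset":[0,0.05,-0.105],"roll":0},{"offset":[0,0.05,-0.105],"roll":0},{"offset":[0,0.05,-0.105],"roll":0},{"offset":[0,0.05,-0.105],"roll":0}]' 0.0
python3 look.py pics/w6.png;python3 - <<'E'
from h import *
cv2.imwrite("pics/s6.png",cv2.resize(arm.snapshot("side")[110:240,130:280,::-1],None,fx=4,fy=4,interpolation=cv2.INTER_CUBIC))
E
```

```text
clock: 19.65
tool_pos: [0.6031, -0.1091, 0.2123]
tcp_rot: [[0.991, 0.133, -0.002], [0.133, -0.991, 0.001], [-0.002, -0.001, -1.0]]
force: [-0.2, 0.4, 0.5]
grip_width: 0.0005
[ 0.60326235 -0.10897796  0.21244112] [-0.3  0.4 -0.8]
pocket [([0.5927, -0.0446, 0.1022], 0.78)]
plug [([0.5957, -0.0591, 0.1054], 0.72)]
(np.float64(250.10746299873287), np.float64(138.4634790043452))
```

View pics/w6.png

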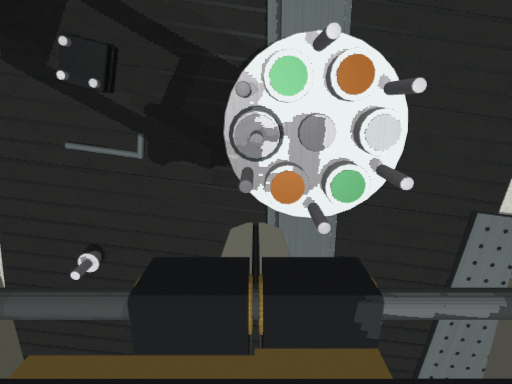

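View pics/s6.png

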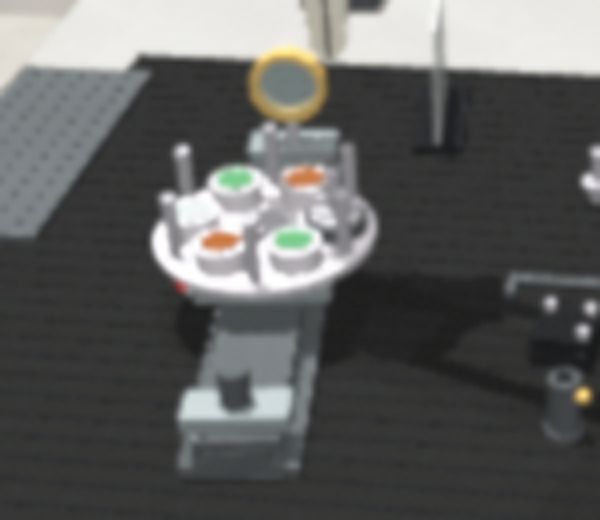

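The plug is seated in the pocket at (257,137), level with its neighbours. Next the closed fingers go behind the drive post at (244,89).

```bash
python3 - <<'E'
from h import *
c=arm.calibration("wrist");im=cv2.imread("pics/w6.png")
hsv=cv2.cvtColor(im,cv2.COLOR_BGR2HSV)
m=((hsv[:,:,1]>90)&(hsv[:,:,2]>80)).astype(np.uint8);m[:30]=0;m[215:]=0
n,l,s,ce=cv2.connectedComponentsWithStats(m)
P=np.array([ray(c,*ce[i],.099) for i in range(1,n) if s[i,4]>200]);print(P,P.mean(0))
h=P.mean(0);print([np.degrees(np.arctan2(*(p-h)[1::-1])) for p in P])
print(proj(c,[.5825,-.0231,.135]),proj(c,[.5976,-.0603,.134]))
E
python3 -m inch '[{"offset":[-0.002,-0.01,0],"roll":0},{"offset":[-0.005,-0.032,0],"roll":0},{"offset":[-0.008,-0.06,0],"roll":0},{"offset":[-0.012,-0.09,0],"roll":0},{"offset":[-0.014,-0.108,0],"roll":0},{"offset":[-0.014,-0.111,0.01],"roll":0},{"offset":[-0.014,-0.111,0.025],"roll":0},{"offset":[-0.014,-0.111,0.04],"roll":0},{"offset":[-0.014,-0.111,0.05],"roll":0},{"offset":[-0.014,-0.111,0.052],"roll":0}]'
python3 look.py pics/w7.png;python3 - <<'E'
from h import *
cv2.imwrite("pics/s7.png",cv2.resize(arm.snapshot("side")[110:240,130:280,::-1],None,fx=4,fy=4,interpolation=cv2.INTER_CUBIC))
E
```

```text
[[ 0.6768123   0.00263934  0.099     ]
 [ 0.6191393  -0.00625029  0.099     ]
 [ 0.63473616 -0.1061564   0.099     ]
 [ 0.69220038 -0.09728589  0.099     ]] [ 0.65572203 -0.05176331  0.099     ]
[np.float64(68.81019535876538), np.float64(128.79183655199222), np.float64(-111.09754920518832), np.float64(-51.29396179859722)]
(np.float64(242.30310863153926), np.float64(87.49233814521963)) (np.float64(255.35534448526104), np.float64(138.45456881926972))
clock: 20.85
tool_pos: [0.5743, -0.0022, 0.1592]
tcp_rot: [[0.991, 0.132, -0.003], [0.132, -0.991, 0.0], [-0.003, -0.001, -1.0]]
force: [-0.1, 0.3, -0.5]
grip_width: 0.0003
[ 0.57464654 -0.00218686  0.15986376] [ 0.5 -0.  -0.4]
pocket []
plug []
(np.float64(266.7590423697665), np.float64(278.32746301342314))
```

View pics/s7.png

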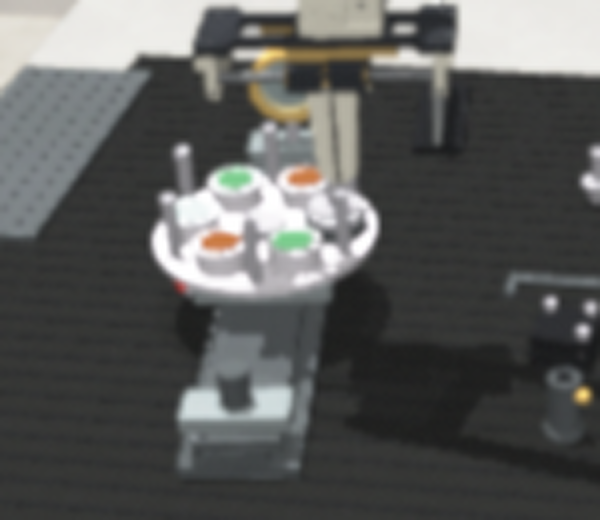

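View pics/w7.png

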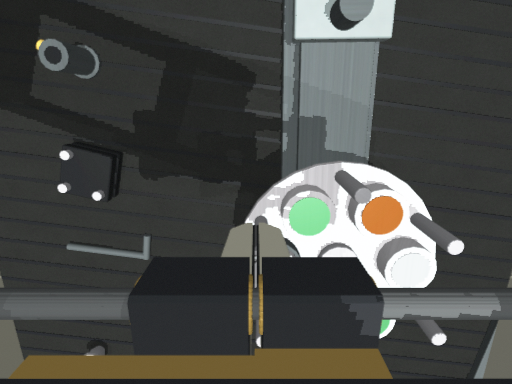

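Run:
```python
from h import *
c=arm.calibration("wrist")
for z in (.135,.08): print(proj(c,[.583,-.0233,z]))
o=arm.get_obs();T=np.array(o["tool_pos"]);R=np.array(o["tcp_rot"])
for p in [(-.0175,-.0075),(.0175,-.0075),(0,.0075)]: print(proj(c,T+R@np.array([*p,0])))
hub=np.array([.6555,-.0518,0]);d=R.T@(np.array(T)-hub);print("tool-frame rel hub",d)
print("post",R.T@(np.array([.583,-.0233,0])-hub), "next", R.T@(hub*0+.078*np.array([np.cos(np.radians(98.6)),np.sin(np.radians(98.6)),0])))
```

```text
(np.float64(260.86138076824653), np.float64(248.84369462433423))
(np.float64(259.64994947361384), np.float64(219.48353552489962))
(np.float64(224.80750610195932), np.float64(224.97870256819297))
(np.float64(283.8276982911167), np.float64(224.95448850405654))
(np.float64(254.3449731489371), np.float64(247.87212797835454))
tool-frame rel hub [-0.072487   -0.05978657 -0.16171843]
post [-6.80872307e-02 -3.78500112e-02 -7.52844346e-05] next [-1.34776566e-03 -7.79883492e-02 -3.03082505e-05]
```

Base of the post projects as seen, and the gap is about 8 mm. Clear to descend.

```bash
python3 -m inch '[{"offset":[0,-0.002,0.003],"roll":0},{"offset":[0,-0.002,0.01],"roll":0},{"offset":[0,-0.002,0.02],"roll":0},{"offset":[0,-0.002,0.03],"roll":0},{"offset":[0,-0.002,0.038],"roll":0},{"offset":[0,-0.002,0.043],"roll":0},{"offset":[0,-0.002,0.045],"roll":0},{"offset":[0,-0.002,0.045],"roll":0},{"offset":[0,-0.002,0.045],"roll":0},{"offset":[0,-0.002,0.045],"roll":0}]'
python3 -m inch '[{"offset":[0,0.002,0],"roll":0},{"offset":[0,0.005,0],"roll":0},{"offset":[0,0.008,0],"roll":0},{"offset":[0,0.011,0],"roll":0},{"offset":[0,0.014,0],"roll":0},{"offset":[0,0.017,0],"roll":0},{"offset":[0,0.02,0],"roll":0},{"offset":[0,0.022,0],"roll":0},{"offset":[0,0.024,0],"roll":0},{"offset":[0,0.024,0],"roll":0}]'
```

```text
clock: 22.05
tool_pos: [0.5752, 0.0002, 0.1166]
tcp_rot: [[0.991, 0.133, 0.001], [0.133, -0.991, -0.0], [0.001, 0.0, -1.0]]
force: [-0.4, 0.6, -0.2]
grip_width: 0.0003
clock: 23.05
tool_pos: [0.5758, -0.0221, 0.1153]
tcp_rot: [[0.991, 0.133, -0.005], [0.133, -0.991, 0.003], [-0.004, -0.004, -1.0]]
force: [-5.2, 6.0, 1.9]
grip_width: 0.0006
```

```bash
python3 -m inch '[{"offset":[0,0.003,0],"roll":0},{"offset":[0,0.006,0],"roll":0},{"offset":[0,0.009,0],"roll":0},{"offset":[0,0.012,0],"roll":0},{"offset":[0,0.014,0],"roll":0},{"offset":[0,0.016,0],"roll":0},{"offset":[0,0.018,0],"roll":0},{"offset":[0,0.02,0],"roll":0},{"offset":[0,0.022,0],"roll":0},{"offset":[0,0.022,0],"roll":0}]'
python3 - <<'E'
from h import *
cv2.imwrite("pics/s8.png",cv2.resize(arm.snapshot("side")[110:240,130:280,::-1],None,fx=4,fy=4,interpolation=cv2.INTER_CUBIC))
o=arm.get_obs();T=np.array(o["tool_pos"]);R=np.array(o["tcp_rot"])
print(R.T@(T-np.array([.6555,-.0518,0])))
E
```

```text
clock: 24.05
tool_pos: [0.581, -0.0457, 0.1159]
tcp_rot: [[0.991, 0.133, -0.0], [0.133, -0.991, -0.0], [-0.0, 0.0, -1.0]]
force: [-0.6, 1.0, -0.5]
grip_width: 0.0005
[-0.07266639 -0.01570359 -0.11622958]
```

View pics/s8.png

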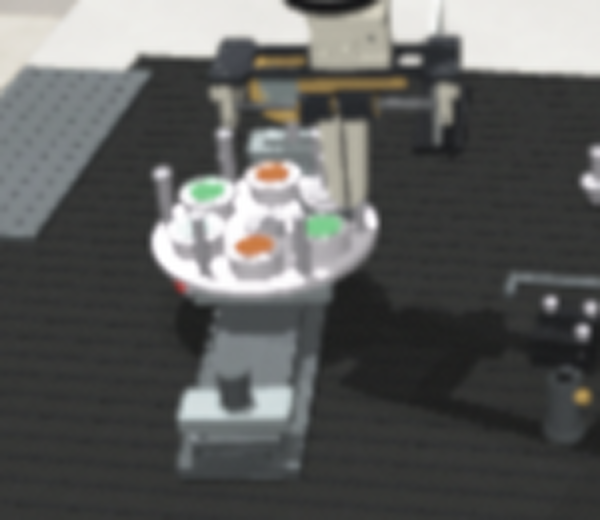

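The carousel is turned about 28° and the force is near zero at the crest. A small further push.

```bash
python3 -m inch '[{"offset":[0,0.001,0],"roll":0},{"offset":[0,0.002,0],"roll":0},{"offset":[0,0.003,0],"roll":0},{"offset":[0,0.004,0],"roll":0},{"offset":[0,0.005,0],"roll":0},{"offset":[0,0.006,0],"roll":0},{"offset":[0,0.007,0],"roll":0},{"offset":[0,0.007,0],"roll":0},{"offset":[0,0.007,0],"roll":0},{"offset":[0,0.007,0],"roll":0}]'
python3 - <<'E'
from h import *
cv2.imwrite("pics/s9.png",cv2.resize(arm.snapshot("side")[110:240,130:280,::-1],None,fx=4,fy=4,interpolation=cv2.INTER_CUBIC))
E
```

```text
clock: 25.1
tool_pos: [0.5818, -0.0522, 0.1161]
tcp_rot: [[0.991, 0.133, -0.0], [0.133, -0.991, -0.0], [-0.0, 0.0, -1.0]]
force: [-0.2, -0.1, -0.4]
grip_width: 0.0004
```

View pics/s9.png

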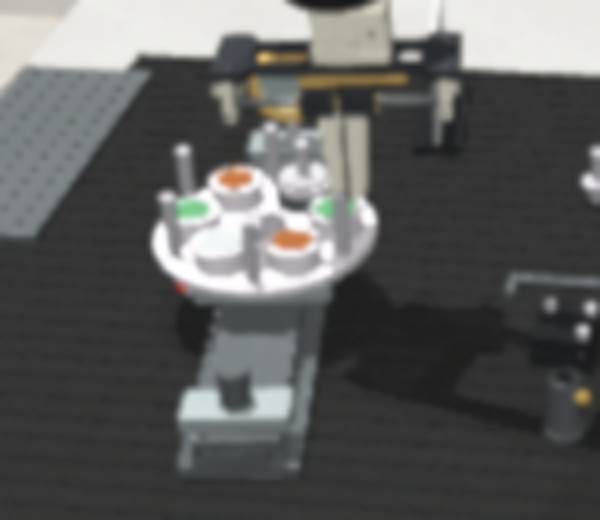

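It clicked over: the posts are back in their pattern and the plug has moved one place on, to about (300,180). Lifting straight up, then checking.

```bash
python3 -m inch '[{"offset":[0,0,-0.005],"roll":0},{"offset":[0,0,-0.02],"roll":0},{"offset":[0,0,-0.045],"roll":0},{"offset":[0,0,-0.075],"roll":0},{"offset":[0,0.01,-0.1],"roll":0},{"offset":[0.01,0.035,-0.11],"roll":0},{"offset":[0.02,0.065,-0.11],"roll":0},{"offset":[0.03,0.09,-0.11],"roll":0},{"offset":[0.03,0.1,-0.11],"roll":0},{"offset":[0.03,0.1,-0.11],"roll":0}]'
python3 look.py pics/w10.png
python3 - <<'E'
from h import *
c=arm.calibration("wrist");im=cv2.imread("pics/w10.png")
hsv=cv2.cvtColor(im,cv2.COLOR_BGR2HSV)
m=((hsv[:,:,1]>90)&(hsv[:,:,2]>80)).astype(np.uint8);m[225:]=0
n,l,s,ce=cv2.connectedComponentsWithStats(m)
P=np.array([ray(c,*ce[i],.099) for i in range(1,n) if s[i,4]>200])
print([(np.round(p,4),np.degrees(np.arctan2(p[1]+.0518,p[0]-.6553))) for p in P])
cv2.imwrite("pics/s10.png",cv2.resize(arm.snapshot("side")[110:240,130:280,::-1],None,fx=4,fy=4,interpolation=cv2.INTER_CUBIC))
print(proj(c,[.634,-.1059,.134]),proj(c,[.634,-.1059,.104]),proj(c,[.634,-.1059,.109]))
E
```

```text
clock: 26.15
tool_pos: [0.6246, -0.1485, 0.2258]
tcp_rot: [[0.991, 0.131, -0.001], [0.131, -0.991, 0.0], [-0.001, -0.0, -1.0]]
force: [-0.1, 0.8, -0.1]
grip_width: 0.0005
[ 0.62433968 -0.14728293  0.22590927] [ 0.6 -0.4  0.3]
pocket [([0.6227, -0.0938, 0.1032], 0.58)]
plug [([0.6325, -0.099, 0.1048], 0.6)]
(np.float64(232.4938795050552), np.float64(91.36546642918893))
[(array([ 0.6186, -0.0032,  0.099 ]), np.float64(127.05843740186745)), (array([ 0.7123, -0.0408,  0.099 ]), np.float64(10.88141232106844)), (array([ 0.5966, -0.0572,  0.099 ]), np.float64(-174.70669748304323)), (array([ 0.6904, -0.095 ,  0.099 ]), np.float64(-50.890067085886905))]
(np.float64(272.0938373067076), np.float64(149.0641336475869)) (np.float64(270.40152772419685), np.float64(144.3130685118154)) (np.float64(270.6596121694564), np.float64(145.0376262538681))
```

View pics/w10.png

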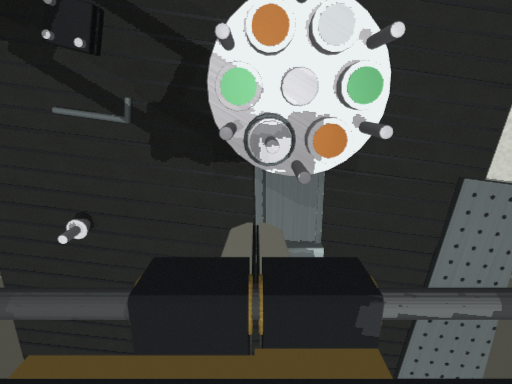

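View pics/s10.png

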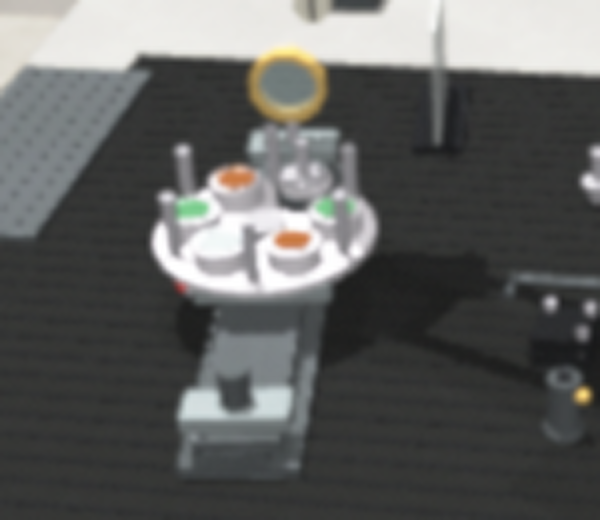

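```bash
python3 -m inch '[{"offset":[0,0,-0.005],"roll":0},{"offset":[0,0,-0.01],"roll":0},{"offset":[0,0,-0.01],"roll":0},{"offset":[0,0,-0.01],"roll":0},{"offset":[0,0,-0.01],"roll":0},{"offset":[0,0,-0.01],"roll":0},{"offset":[0,0,-0.01],"roll":0},{"offset":[0,0,-0.01],"roll":0},{"offset":[0,0,-0.01],"roll":0},{"offset":[0,0,-0.01],"roll":0}]'
python3 look.py pics/w11.png
python3 - <<'E'
from h import *
c=arm.calibration("wrist");im=cv2.imread("pics/w11.png")
hsv=cv2.cvtColor(im,cv2.COLOR_BGR2HSV)
m=((hsv[:,:,1]>90)&(hsv[:,:,2]>80)).astype(np.uint8);m[225:]=0
n,l,s,ce=cv2.connectedComponentsWithStats(m)
P=np.array([ray(c,*ce[i],.099) for i in range(1,n) if s[i,4]>200]);print(P)
A=[p for p in P];h=(P[P[:,1].argmax()]*0)
th=np.linspace(0,2*np.pi,361);hub=np.array([.6553,-.0518,0]);a=np.radians(248.4);Q=hub+.058*np.array([np.cos(a),np.sin(a),0])
for z in (.104,.106,.109):
  q=np.array([proj(c,Q+[.02*np.cos(t),.02*np.sin(t),z]) for t in th]);print(z,q.min(0),q.max(0))
cv2.imwrite("pics/w11z.png",cv2.resize(im[90:190,200:360],None,fx=5,fy=5,interpolation=cv2.INTER_CUBIC))
E
```

```text
clock: 27.35
tool_pos: [0.6249, -0.1474, 0.2361]
tcp_rot: [[0.991, 0.133, -0.0], [0.133, -0.991, 0.0], [-0.0, -0.0, -1.0]]
force: [0.4, 0.5, 0.7]
grip_width: 0.0004
[ 0.62485266 -0.14740488  0.23612883] [-0.2  0.6 -0.4]
pocket [([0.623, -0.0934, 0.1018], 0.66)]
plug [([0.6308, -0.1054, 0.106], 0.97), ([0.6654, -0.0581, 0.0802], 0.58)]
(np.float64(232.69914169095307), np.float64(91.34776961151063))
[[ 0.61922407 -0.00563786  0.099     ]
 [ 0.71264258 -0.04336679  0.099     ]
 [ 0.59725913 -0.05945489  0.099     ]
 [ 0.69069568 -0.09738594  0.099     ]]
0.104 [249.067377   120.56434801] [289.7423777 161.4286733]
0.106 [249.02822631 120.69163897] [289.96850929 161.8126525 ]
0.109 [248.96853343 120.88577968] [290.31329207 162.39792282]
```

View pics/w11z.png

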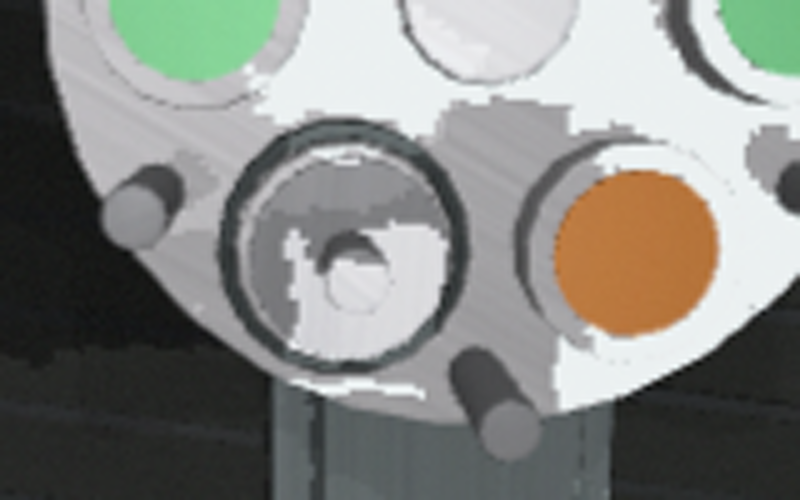

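The zoom shows the plug concentric in its collar, flange at the neighbours' level, with the carousel in the click. Nothing is touching it, so I'm handing in.

```bash
python3 -c "
from cell import arm
print(arm.job_done())"
```

```text
the job is handed in; nothing more can be done
None
```

The wide plug is in the empty pocket, pressed home, and the carousel has been turned one click counter-clockwise. I handed the job in at about 27 s with the gripper well clear; the interface gives no verdict.

- **Seating:** The resistance was about 12–14 N over roughly 7 mm of travel. It then turned stiff: the last extra push moved 0.1 mm and raised the force to about 22 N. I then eased off, opened the fingers and lifted away.
- **Turning:** I pushed the drive post with the closed fingers, at about 8 N at the reading taken during the push. Past half way the carousel clicked on by itself.
- **Last checks:** The wrist picture shows the plug one pocket further round, centred in its collar. Its flange sits at the height expected for home, though that picture can't resolve heights closely. I did not press it again after the turn, so "still home" rests on the picture and the stiff stop felt before.
- **Click position:** The carousel's angle matches the click to within about 1° (128.4–128.8° before the turn, 127.9° after). A first look gave positions about 2.5 mm off because the arm was still settling; a second, settled look agreed.
- **Other things:** Every move was planned clear of the other items. I made no separate final check of their positions.

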